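# Clear the bottle jam and hold the feeder's reset

## Task

A bottle has fallen over on the little bottle feeder and stopped it: stand it upright again, cap up, on the belt in the gap it left in the line between its two neighbours, and let go of it. Then take the straight-handled reset pin out of the rack, put its thin end down through the small round hole in the top of the feeder's control housing and press the recessed reset button down fully; finish while still gripping the pin and holding the button down. Do not push the reset while the bottle is down, and leave the other bottles, the tubes, the T-handled key and the glassware where they stand.

Things in the scene. Friction and masses are not known exactly. Their poses are not given: they have to be found in the camera images.
- feeder: bench bottle feeder, fixed, set slantwise on the bench: yaw -0.95 to -0.65 rad. Origin on the bench under the belt's centre line; its x points across the lane to the rail side, y along the lane towards the control housing (to the robot's left and away from it), z up. Its parts follow, in mm in these axes, heights above the bench
- lane (a point): point of the lane's centre line on the belt's top, 70 mm straight above the feeder's origin. Black belt, x -33 to +33, y -185 to +148, top at 70; along its apron side an 18 mm wide aluminium frame, top at 69
- apron (a point): centre of the flat steel loading apron along the belt's near-left side, top at 70 mm, flush with the belt: x -173 to -51, y -140 to +120
- rail (a point): point on the axis of the round guide rail, 10 mm thick, that runs along the lane's other side at x +31, height 105 mm; its posts reach out to x +62
- housing_top (a point): centre of the flat top, at 130 mm, of the white control housing at the lane's far-left end: x -90 to +90, y 150 to 280. It bears the reset hole and, 52 mm from that along +y, a speed knob 20 mm wide and 18 mm tall
- reset_hole (a point): centre of the mouth of the reset hole in the housing's top (130 mm above the bench): the only round hole there, 10 mm in diameter, with a thin steel ring of 21 mm round it; in feeder axes at x -45, y 200. It goes straight down; the face of the grey reset button, 9 mm wide, is 22 mm below the mouth
- reset (a joint): how far the recessed reset button is pressed down, 0 to 0.005 m; a spring returns it: it starts to move at 2 N and reaches its stop (0.005) at 6 N
- bottle: the fallen bottle, 100 to 200 g: square white body 42 x 42 x 74 mm, grey cap, 100 mm long over all. Origin in the centre of its flat base, its x axis runs from base to cap; centre of mass about 41 mm from the base. It starts lying on a side face across belt and apron, cap away from the rail (feeder -x), up to 0.25 rad from square, base 20 to 38 mm on the apron's side of the centre line
- neighbour_left: bottle of the same kind standing on the belt at the housing's side of the gap. Origin in the centre of its base, z up to the cap, x and y as the feeder's
- neighbour_right: bottle of the same kind standing on the belt at the other side of the gap, 157 to 167 mm from neighbour_left. Origin in the centre of its base, z up, x and y as the feeder's
- neighbour_far_right: bottle of the same kind standing in the line behind neighbour_right. Origin in the centre of its base
- rack: blue plastic rack, fixed, 90 x 130 x 85 mm, turned by up to 0.3 rad. Origin on the bench under its centre, x away from the robot, y to the left. Top plate 6 mm thick, its top 85 mm above the bench; holes at y -40, 0, +40: a row of 9 mm holes at x -22 (rods and pins) and a row of 18 mm holes at x +22 (tubes)
- pin: reset pin, 40 g, standing in the left or right 9 mm hole of the rack's robot-side row: straight round black handle 13 mm in diameter and 64 mm long, under it a steel shaft 5 mm in diameter and 66 mm long that hangs in the hole. Origin on its axis at the shoulder where handle and shaft meet, which rests on the rack's top; z points up along the handle. The middle hole beside it is empty
- pin_tip (a point): the lower end of the pin's shaft, 66 mm below the shoulder
- hex_key: T-handled hex key standing in the other outer hole of that row, with a crossbar 56 mm long; top 41 mm above the rack. Origin on its axis at the rack's top. To be left alone
- tube_a: capped clear tube, 16 mm in diameter (cap 21 mm), 110 mm tall, standing in the right hole of the rack's far row, its cap 31 mm above the rack's top. Origin at its foot
- tube_b: the same kind of tube in the left hole of the far row. Origin at its foot
- beaker: glass beaker, 68 mm wide, 90 mm tall, standing on the bench. Origin under its centre
- jar: amber glass jar, 64 mm wide, 75 mm tall, standing on the bench beyond the rack. Origin under its centre
- dish: flat clear dish, 94 mm wide, 18 mm tall, lying on the bench left of the feeder. Origin under its centre
Not all that is in view belongs to the job. What is shaped like the bottle but turquoise is not meant.

How it is judged:
On the way, in this order (a step that is already met when the one before it is completed fails the run):
1. the fallen bottle stands upright on the belt in the gap, let go (angle between bottle's own x axis and vertical below 0.1 rad and z of bottle in the frame of feeder between 0.064 and 0.076 m and x of bottle in the frame of feeder between -0.015 and 0.015 m and y of bottle in the frame of neighbour_left below -0.044 m and y of bottle in the frame of neighbour_right above 0.044 m and contact force between bottle and the arm below 0.1 N and contact force between bottle and the fingers below 0.1 N and linear speed of bottle below 0.02 m/s), for 0.3 s.
2. the pin, gripped, reaches through the hole and holds the reset button down (value of joint reset above 0.0038 m and horizontal distance between pin_tip and reset_hole below 0.006 m and z of pin_tip in the frame of feeder below 0.112 m and contact force between the fingers and pin above 1 N and contact force between pin and feeder above 1.5 N), for 0.2 s.
At the end, for the whole second after the job is handed in: Last second: gripped pin (>1 N) in the hole, tip within 6 mm of its axis and 18+ mm deep, pushing >1.5 N, reset >3.8 mm down; the bottle stands still on the belt, untouched, within 0.1 rad of upright and 15 mm of the belt's centre line, 44+ mm along the lane from each neighbour (all of step 1 and all of step 2); the arm keeps its last pose, push and grip.
It fails at once if the reset is pushed while the bottle is down (value of joint reset above 0.0025 m and angle between bottle's own x axis and vertical above 0.35 rad).
It fails at once if a standing bottle is shifted by more than 20 mm or tipped (distance of any of neighbour_left, neighbour_right, neighbour_far_right from where it was at the start of the episode above 0.02 m or angle between any of neighbour_left, neighbour_right, neighbour_far_right's own z axis and vertical above 0.35 rad).
It fails at once if the key, a tube, the beaker, the jar or the dish is shifted by more than 30 mm (distance of any of hex_key, tube_a, tube_b, beaker, jar, dish from where it was at the start of the episode above 0.03 m).
It also fails if it takes over 64 s, if anything falls off the work surface, if the arm or the gripper's body presses on something with over 40 N, if the wrist force passes 120 N, or if a joint passes its speed limit or range.

## Robot

A 6-joint arm with a two-finger parallel gripper is mounted at the origin on the work surface. World frame = base frame: x ahead of the robot, y to its left, z up, the work surface at z = 0. Lengths are in m, angles in rad, forces in N, time in s.
With the tool pointing down it reaches from about 0.275 to 0.875 m from the base axis. Payload 12.5 kg.
Tool frame: the origin (TCP) lies on the centre line of the jaws, within the pads' length; the fingertips stand r.finger_overhang ahead of it and the grasp point (between the pads) lies 3 mm ahead of it (r.finger_overhang is the distance from the TCP to the fingertips, in m); z points along the fingers, y is the direction in which the jaws open and shut (so a half turn about z gives the same grasp; the last joint's range is limited). The gripper opens to 85 mm and grips with 20 to 120 N. Pads are 22 mm wide; open, the fingers measure 114 mm over their backs; the gripper's body (76 mm by 85 mm) begins 54 mm behind the grasp point. The pads swing forward as they close: fully open they stand 13 mm farther back than shut.
Start: joints at [1.123, 0.351, 1.652, -0, 1.139, -0.085], TCP at [0.195, 0.514, 0.253] pointing down, gripper open.
Joint ranges: [-2.75, 2.75], [-0.79, 2.1], [0.01, 2.65], [-1.57, 4.71], [0.07, 3.14], [-2.87, 2.87]. Speed limits (rad/s): [2.22, 2.22, 2.79, 3.14, 3.14, 3.14].

## Interface

Orientations are given as a unit quaternion [x, y, z, w].
In Python, from cell import r, optics gives the robot as it stands. The module is installed in compiled form; this text tells all that it offers. Calls block until the motion is done:
- r.move_to(position, orientation): joint-space move of the TCP to a pose.
- r.move_linear(position, rot=None, vel=0.15): straight line of the TCP; rot=None keeps the orientation; vel is the mean speed in m/s.
- r.set_joints(angles): joint-space move.
- r.set_gripper(opening, squeeze=None): opening from 0.0 (shut) to 1.0 (fully open); squeeze is the grip in N (None keeps the last); returns when the fingers have stopped.
- r.sleep(seconds).
- r.inverse_kinematics(position, orientation): joint angles nearest the present ones, or None.
- optics.get_image(name): name is "scene" or "top" or "wrist"; returns a dict with "pixels" (480x640x3 uint8, red, green, blue), "depth" (480x640 float32, m along the optical axis (not along the pixel's ray), 0 where there is no reading), "fx", "fy", "cx", "cy" (pixels), "camera_from_world" (4x4, takes a point from world to camera coordinates); the wrist camera has in their place "mount" (4x4, takes a point from camera to tool coordinates, whose origin is the TCP and whose axes are the flange's). Camera axes: x right, y down, z forward; pixel columns grow to the right and rows downward; lengths in m; the calibration is good to about 2 mm. A picture is of the moment at which its call begins: read the wrist's pose just before it.
A pose or a line that the arm cannot do raises r.PlanningError and nothing moves.
- r.hand_in(): hands the job in, once; it reports no verdict.
Readings, each from a call of its own:
- r.current_t(): time.
- r.current_q(): joint angles.
- r.current_qvel(): joint speeds.
- r.current_effort(): joint torques, N m.
- r.current_tool_pos(): TCP position.
- r.current_ee_rot(): TCP orientation.
- r.current_contact_force(): force on the tool from outside, world axes, zero at the start.
- r.current_torque(): the same for the moment, N m.
- r.current_opening(): opening from 0.0 (shut) to 1.0 (fully open).
Only numpy, scipy, OpenCV 4.12 (cv2) and the standard library are available. Lean on these libraries where they do the work, as an engineer would, in place of code of your own. Each camera call takes 0.05 s, during which the arm holds its last target.

## Working session

There is one attempt and no reset: what is moved stays moved. The work goes in short steps, each a Python script; the robot and the scene stay as the last script left them, time stands still between calls to the robot, and variables do not carry over. Pictures are saved under pics/ and viewed, and the job is handed in when it is done.

```bash
ls; mkdir -p pics
cat > h.py <<'E'
import numpy as np, cv2
from cell import r, optics
from scipy.spatial.transform import Rotation as R
def snap(n,f):
    p=np.array(r.current_tool_pos());q=np.array(r.current_ee_rot())
    d=optics.get_image(n)
    cv2.imwrite('pics/'+f+'.png',d['pixels'][:,:,::-1])
    if n=='wrist':
        T=np.eye(4);T[:3,:3]=R.from_quat(q).as_matrix();T[:3,3]=p
        W=T@np.array(d['mount'])
    else: W=np.linalg.inv(np.array(d['camera_from_world']))
    np.savez('pics/'+f,depth=d['depth'],pix=d['pixels'],K=[d['fx'],d['fy'],d['cx'],d['cy']],W=W)
def load(f): return np.load('pics/'+f+'.npz')
def ray(d,u,v):
    fx,fy,cx,cy=d['K'];W=d['W'];return W[:3,3],W[:3,:3]@np.array([(u-cx)/fx,(v-cy)/fy,1])
def pt(d,u,v):
    o,k=ray(d,u,v);return o+k*d['depth'][int(round(v)),int(round(u))]
def atz(d,u,v,z):
    o,k=ray(d,u,v);return o+k*(z-o[2])/k[2]
def tri(*obs):
    A=np.zeros((3,3));b=np.zeros(3)
    for d,u,v in obs:
        o,k=ray(d,u,v);k=k/np.linalg.norm(k);P=np.eye(3)-np.outer(k,k);A+=P;b+=P@o
    x=np.linalg.solve(A,b)
    return x,[round(float(np.linalg.norm(np.cross(x-ray(d,u,v)[0],ray(d,u,v)[1]/np.linalg.norm(ray(d,u,v)[1])))),4) for d,u,v in obs]
def proj(d,P):
    M=np.linalg.inv(d['W']);c=M[:3,:3]@np.asarray(P)+M[:3,3];fx,fy,cx,cy=d['K'];return c[0]/c[2]*fx+cx,c[1]/c[2]*fy+cy
def crop(f,u0,v0,u1,v1,s,out):
    im=cv2.imread('pics/'+f+'.png')[v0:v1,u0:u1];cv2.imwrite('pics/'+out+'.png',cv2.resize(im,None,fx=s,fy=s,interpolation=cv2.INTER_CUBIC))
E
python3 - <<'E'
from h import *
for n in('scene','top','wrist'):
    snap(n,n+'0');d=load(n+'0');print(n,d['K'],d['W'].round(3).tolist())
print(r.finger_overhang,r.current_t(),r.current_ee_rot(),r.current_tool_pos())
E
```

```text
pics
scene [504.2439524  504.2439524  314.96715471 229.63066642] [[0.533, 0.564, -0.63, 1.233], [0.846, -0.339, 0.412, -0.441], [0.019, -0.753, -0.658, 0.829], [0.0, 0.0, 0.0, 1.0]]
top [468.51289007 468.51289007 321.29025688 232.05543358] [[-0.027, -0.996, 0.083, 0.464], [-1.0, 0.027, 0.009, -0.01], [-0.011, -0.083, -0.997, 1.028], [0.0, 0.0, 0.0, 1.0]]
wrist [365.45714759 365.45714759 322.37291329 240.32906139] [[0.354, 0.885, 0.303, 0.117], [0.935, -0.335, -0.115, 0.544], [-0.001, 0.324, -0.946, 0.374], [0.0, 0.0, 0.0, 1.0]]
0.022 0.15 [ 1.80387098e-01  9.83595612e-01 -3.95254020e-04 -1.00225367e-04] [0.19506644 0.51402147 0.25290398]
```

View pics/scene0.png

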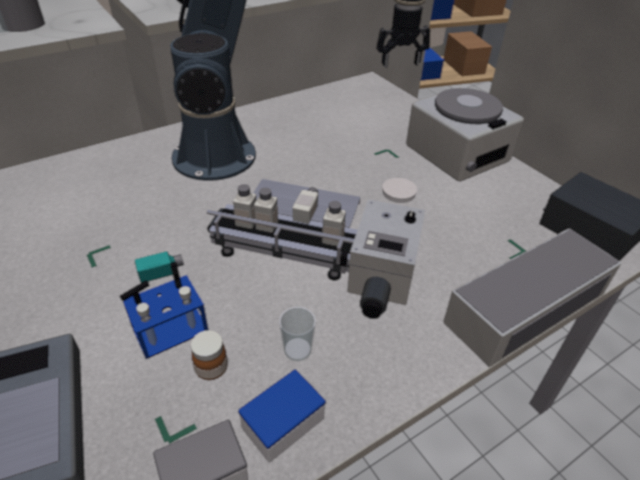

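View pics/top0.png

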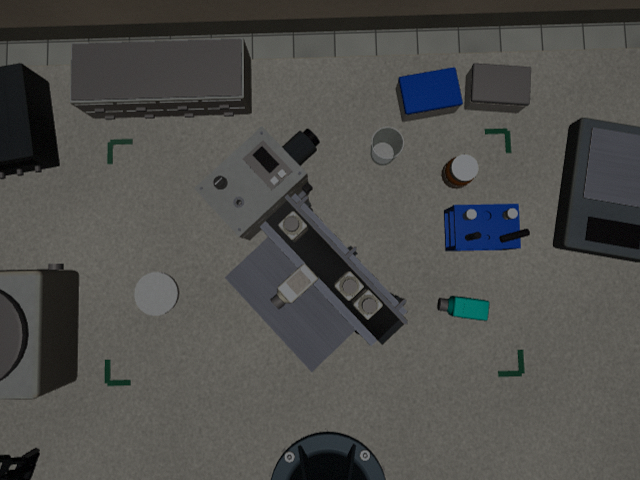

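View pics/wrist0.png

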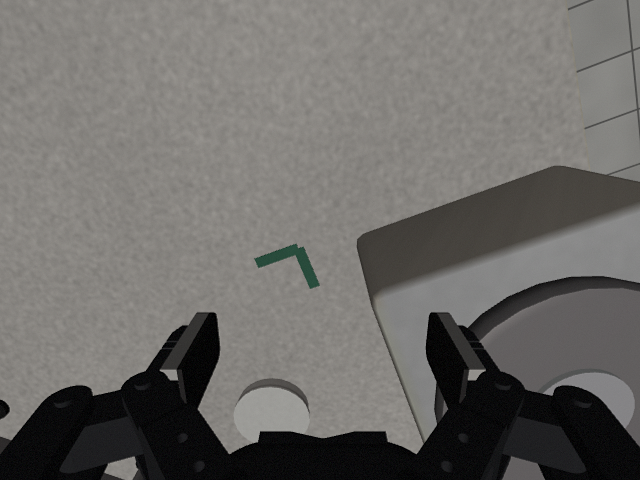

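Run:
```python
from h import *
crop('top0',430,190,540,270,7,'c1');crop('scene0',70,230,230,370,5,'c2');crop('top0',190,120,420,380,3,'c3');crop('scene0',200,160,440,320,3,'c4')
```

```text
(no output)
```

View pics/c1.png

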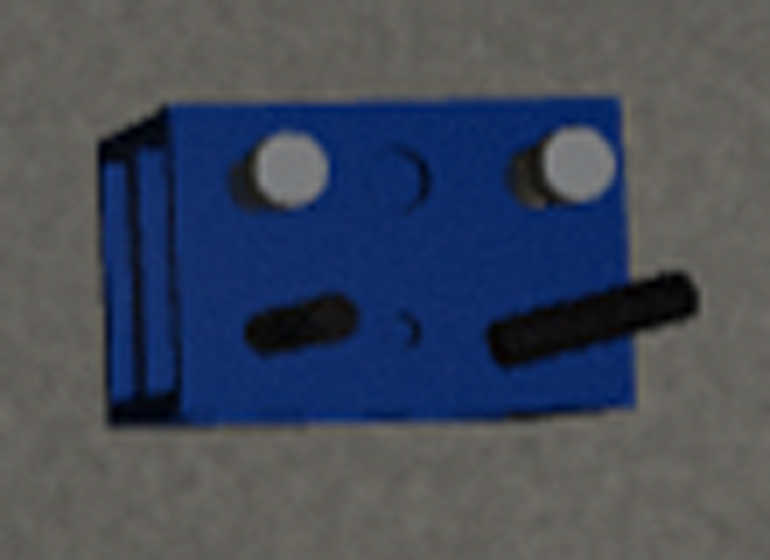

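View pics/c2.png

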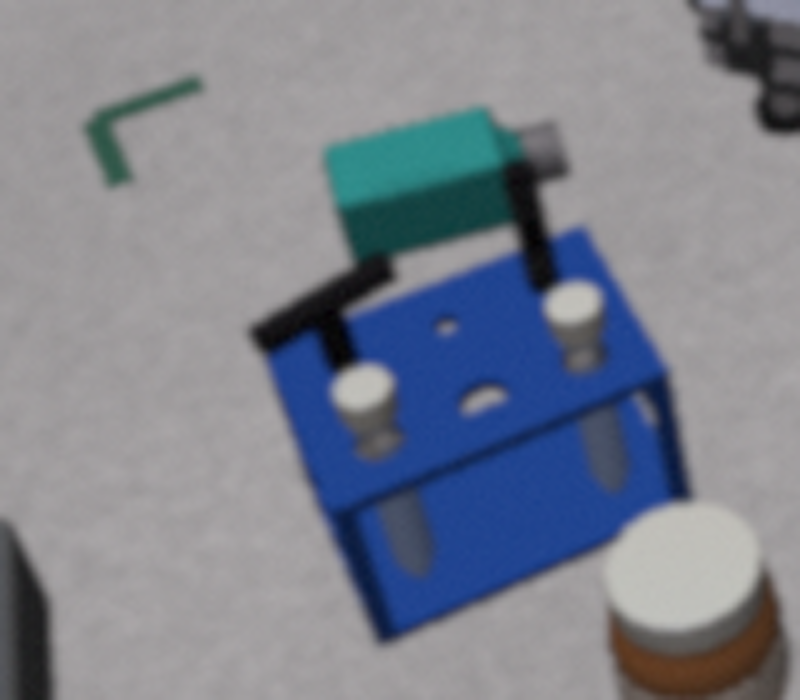

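View pics/c3.png

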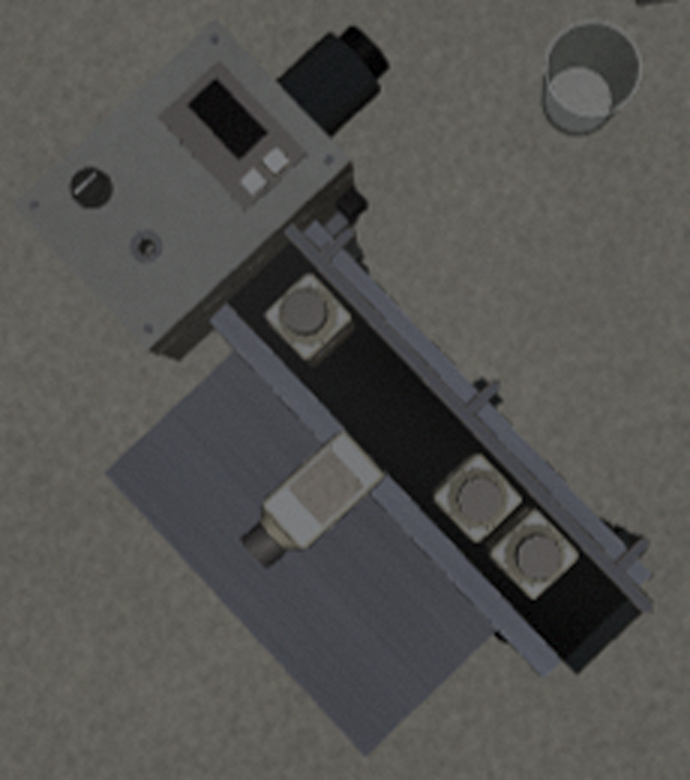

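View pics/c4.png

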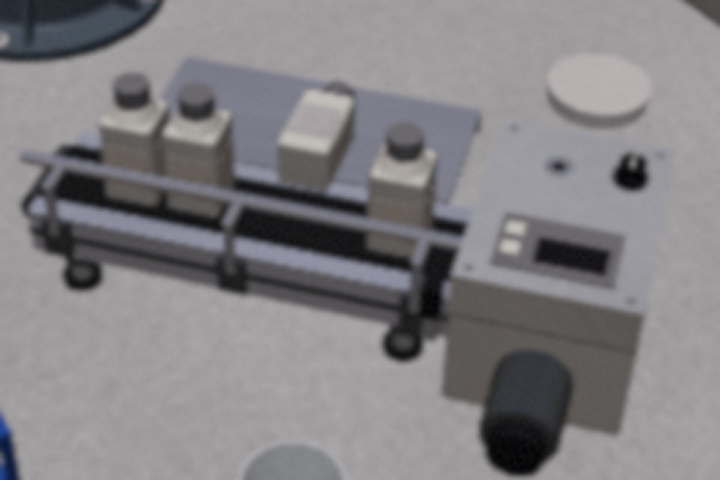

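Fallen bottle candidates: the white one at top (293,286) lies across belt and apron, so I choose it. The turquoise one at top (463,308) is the decoy. Pin candidates: a straight thick bar at top (473,237) / scene (176,272), which is the pin. The thing at top (514,234) with a crossbar at scene (133,290) is the T-key. The hole with a ring is at top (239,202) and the knob at (220,182). Next I measure.

Run:
```python
from h import *
np.set_printoptions(precision=4,suppress=True)
t=load('top0');s=load('scene0')
C3=lambda a,b:(190+a/3,120+b/3); C4=lambda a,b:(200+a/3,160+b/3)
C1=lambda a,b:(430+a/7,190+b/7); C2=lambda a,b:(70+a/5,230+b/5)
for n,a,b in [('hole',C3(147,246),C4(558,166)),('NLcap',C3(303,312),C4(405,133)),('NRcap',C3(476,499),C4(198,95)),('NFRcap',C3(541,555),C4(132,84)),
 ('screwA',C3(214,40),C4(632,301)),('screwB',C3(34,205),C4(660,156)),('screwC',C3(148,328),C4(514,129)),('screwD',C3(328,160),C4(469,267)),
 ('pintop',C1(262,333),C2(519,172)),('mid hole',C1(402,330),C2(447,326)),('tubeA cap',C1(577,163),C2(365,383)),('tubeB cap',C1(291,169),C2(574,303)),('key bar',C1(592,318),C2(322,302))]:
    print(n,*tri((t,*a),(s,*b)),'topdepth',pt(t,*a),'sc',pt(s,*b))
```

```text
hole [0.602  0.1557 0.1297] [0.0005, 0.0005] topdepth [0.6054 0.1597 0.1057] sc [0.5999 0.1583 0.1272]
NLcap [0.5523 0.0527 0.1684] [0.0003, 0.0003] topdepth [0.5518 0.0522 0.1723] sc [0.5554 0.0508 0.1713]
NRcap [ 0.4352 -0.05    0.1659] [0.0003, 0.0003] topdepth [ 0.4352 -0.0501  0.17  ] sc [ 0.4433 -0.0536  0.1724]
NFRcap [ 0.4011 -0.0873  0.1683] [0.0013, 0.0013] topdepth [ 0.4005 -0.0884  0.169 ] sc [ 0.404  -0.087   0.1699]
screwA [0.7372 0.1107 0.1287] [0.0009, 0.0009] topdepth [0.7364 0.1098 0.1294] sc [0.7392 0.1097 0.1311]
screwB [0.6309 0.2288 0.1288] [0.0003, 0.0003] topdepth [0.6304 0.228  0.1309] sc [ 1.2329 -0.4408  0.8294]
screwC [0.5489 0.1559 0.1281] [0.0004, 0.0004] topdepth [0.5483 0.1548 0.1323] sc [0.5526 0.1532 0.1318]
screwD [0.6551 0.0375 0.129 ] [0.0005, 0.0005] topdepth [0.6548 0.0371 0.1291] sc [0.657  0.0366 0.131 ]
pintop [ 0.5176 -0.2874  0.1345] [0.007, 0.007] topdepth [ 0.5224 -0.2904  0.1023] sc [ 0.5285 -0.2964  0.1496]
mid hole [ 0.5238 -0.3363  0.0815] [0.0007, 0.0007] topdepth [ 0.5282 -0.363   0.0061] sc [ 0.4458 -0.3241 -0.0013]
tubeA cap [ 0.567  -0.3757  0.1155] [0.0008, 0.0008] topdepth [ 0.5665 -0.376   0.1166] sc [ 0.5689 -0.3751  0.1169]
tubeB cap [ 0.5678 -0.2966  0.1137] [0.0009, 0.0009] topdepth [ 0.5673 -0.2972  0.1147] sc [ 0.5695 -0.2961  0.115 ]
key bar [ 0.5232 -0.3767  0.1181] [0.0003, 0.0003] topdepth [ 0.5225 -0.3736  0.1263] sc [ 0.5291 -0.377   0.1238]
```

```bash
cat >> h.py <<'E'
np.set_printoptions(precision=4,suppress=True)
YAW=-0.842; FO=np.array([.4826,-.0100,0])
RF=R.from_euler('z',YAW).as_matrix()
def F(p): return FO+RF@np.asarray(p)
def Finv(p): return RF.T@(np.asarray(p)-FO)
def quat(z,x):
    z=np.array(z,float);z/=np.linalg.norm(z);x=np.array(x,float);x-=z*(x@z);x/=np.linalg.norm(x)
    return R.from_matrix(np.array([x,np.cross(z,x),z]).T).as_quat()
E
python3 - <<'E'
from h import *
t=load('top0');s=load('scene0')
C3=lambda a,b:(190+a/3,120+b/3); C1=lambda a,b:(430+a/7,190+b/7); C2=lambda a,b:(70+a/5,230+b/5)
print('pintop',*tri((t,*C1(338,312)),(s,*C2(519,172))),pt(t,*C1(335,312)))
for c in [(343,433),(383,475),(304,549),(266,508),(262,548)]: 
    P=atz(t,*C3(*c),.112);print(P,pt(t,*C3(*c)),Finv(P))
for n in [(303,312),(476,499),(541,555)]: print(Finv(pt(t,*C3(*n))))
for sg in (1,-1):
  for a in np.radians([40,45,50,60]):
    g0=F([-.075,.01,.098]);g1=F([0,.016,.118])
    z0=RF@[np.cos(a),0,-np.sin(a)];x0=sg*(RF@[np.sin(a),0,np.cos(a)])
    z1=RF@[-np.sin(a),0,-np.cos(a)];x1=sg*(RF@[np.cos(a),0,-np.sin(a)])
    print(sg,np.degrees(a),r.inverse_kinematics(list(g0-.003*z0),list(quat(z0,x0))),r.inverse_kinematics(list(g1-.003*z1),list(quat(z1,x1))))
for th in np.arange(0,6.3,.785):
    q=quat([0,0,-1],[np.cos(th),np.sin(th),0])
    print(th,r.inverse_kinematics([.52,-.29,.13],list(q)),r.inverse_kinematics([.602,.1557,.215],list(q)))
E
```

```text
pintop [ 0.5251 -0.2966  0.1469] [0.001, 0.001] [ 0.5245 -0.2957  0.1503]
[0.4782 0.0323 0.112 ] [0.4782 0.0324 0.109 ] [-0.0345  0.0248  0.112 ]
[0.4503 0.007  0.112 ] [0.4497 0.0078 0.0711] [-0.0342 -0.0128  0.112 ]
[0.404  0.0593 0.112 ] [0.4038 0.0596 0.1075] [-0.104  -0.0125  0.112 ]
[0.431  0.0833 0.112 ] [0.431  0.0834 0.111 ] [-0.104   0.0237  0.112 ]
[0.4054 0.0864 0.112 ] [0.4048 0.0874 0.1021] [-0.1233  0.0066  0.112 ]
[-0.0004  0.093   0.1723]
[-0.0016 -0.0621  0.17  ]
[ 0.0038 -0.1135  0.169 ]
1 40.0 [ 0.4242  0.5302  2.2427 -1.547   0.8198 -2.0605] [-0.2692  0.6991  1.6119  0.3584  1.4527  1.9855]
1 45.0 [ 0.3868  0.4898  2.2353 -1.4673  0.7339 -2.1762] [-0.283   0.7389  1.5779  0.3847  1.5311  1.9712]
1 50.0 [ 0.3469  0.455   2.2246 -1.361   0.6559 -2.3162] [-0.2951  0.7794  1.5451  0.41    1.608   1.96  ]
1 59.99999999999999 [ 0.2623  0.4045  2.1935 -1.0511  0.5404 -2.6859] [-0.3146  0.8611  1.4843  0.4595  1.757   1.9455]
-1 40.0 [ 0.4242  0.5302  2.2427 -1.547   0.8198  1.081 ] [-0.2692  0.6991  1.6119  0.3584  1.4527 -1.156 ]
-1 45.0 [ 0.3868  0.4898  2.2353 -1.467
[... 468 characters left out ...]
0.5189  1.4936 -0.      1.1291  0.964 ]
1.57 [-0.5869  0.5785  1.6313 -0.      0.9317 -0.5861] [ 0.1782  0.5189  1.4936 -0.      1.1291  0.179 ]
2.355 [-0.5869  0.5785  1.6313 -0.      0.9317 -1.3711] [ 0.1782  0.5189  1.4936 -0.      1.1291 -0.606 ]
3.14 [-0.5869  0.5785  1.6313 -0.      0.9317 -2.1561] [ 0.1782  0.5189  1.4936 -0.      1.1291 -1.391 ]
3.9250000000000003 None [ 0.1782  0.5189  1.4936 -0.      1.1291 -2.176 ]
4.71 [-0.5869  0.5785  1.6313 -0.      0.9317  2.5571] None
5.495 [-0.5869  0.5785  1.6313 -0.      0.9317  1.7721] [ 0.1782  0.5189  1.4936 -0.      1.1291  2.5372]
6.28 [-0.5869  0.5785  1.6313 -0.      0.9317  0.9871] [ 0.1782  0.5189  1.4936 -0.      1.1291  1.7522]
```

Run:
```python
from h import *
q=list(quat([0,0,-1],-RF[:,0]))
print(r.inverse_kinematics([.45,.03,.32],q))
r.move_to([.45,.03,.32],q);print(r.current_t(),r.current_tool_pos());snap('wrist','w1')
```

```text
[-0.0367  0.0982  1.8035 -0.      1.2398 -0.7655]
2.1333 [0.45   0.0306 0.3199]
```

View pics/w1.png

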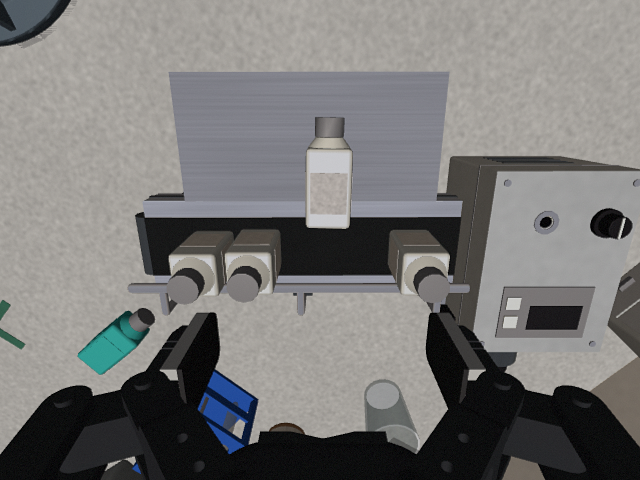

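Run:
```python
from h import *
crop('w1',270,100,390,250,4,'c5');crop('w1',160,180,470,310,2.5,'c6');crop('w1',460,140,640,380,2.4,'c7')
```

```text
(no output)
```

View pics/c5.png

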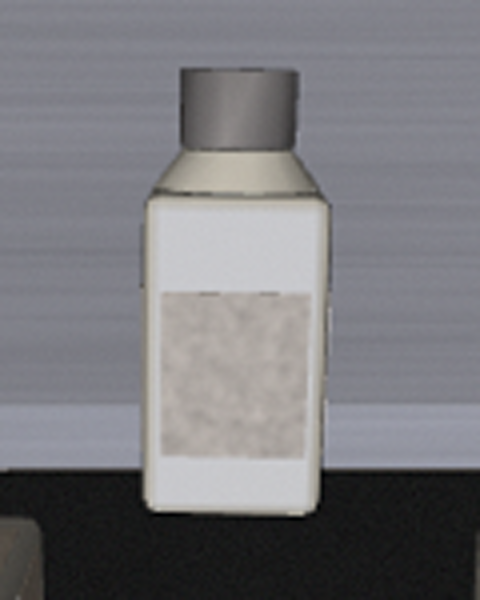

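View pics/c6.png

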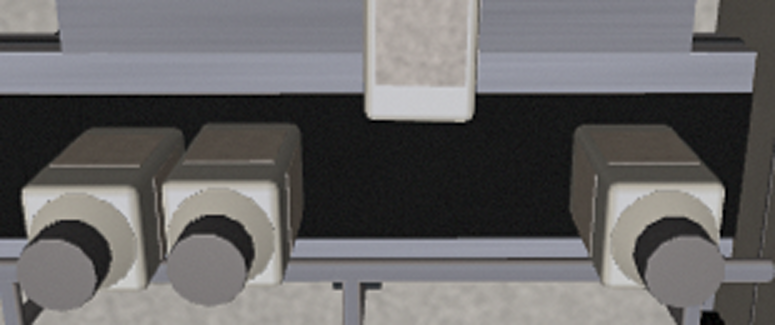

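View pics/c7.png

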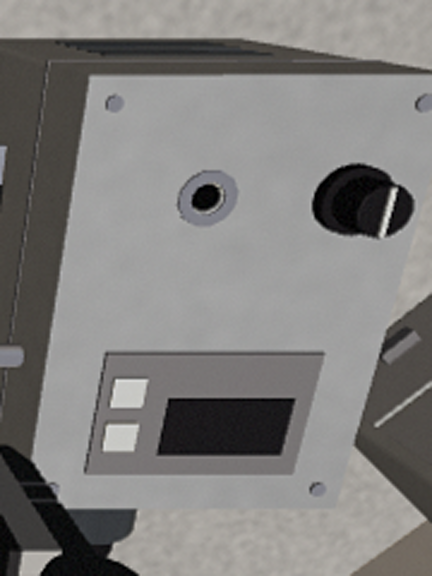

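Run:
```python
from h import *
d=load('w1');t=load('top0')
C=lambda a,b:(270+a/4,100+b/4)
for c in [(148,200),(327,200),(146,510),(317,513),(161,293),(310,293),(161,457),(305,459),(183,70),(297,72)]:
    z=.112 if c[1]>150 else .091
    print(c,Finv(atz(d,*C(*c),z)),'depth z',pt(d,*C(*c)))
for z in (.08,):
    pass
# depth check of top face interior
dp=[pt(d,*C(a,b))[2] for a in (200,240,280) for b in (230,260,350,480)];print('topface z',np.median(dp))
print('belt z',pt(d,350,240)[2],'apron z',pt(d,250,120)[2])
C6=lambda a,b:(160+a/2.5,180+b/2.5)
for n,c in dict(NL=(685,275),NR=(208,275),NFR=(62,275)).items(): 
    print(n,Finv(atz(d,*C6(*c),.17)),Finv(pt(d,*C6(*c))))
C7=lambda a,b:(460+a/2.4,140+b/2.4)
print('hole',atz(d,*C7(207,197),.13),Finv(atz(d,*C7(207,197),.13)), tri((d,*C7(207,197)),(t,239,202)))
for c in [(114,103),(318,489),(424,103)]: print('screw',Finv(atz(d,*C7(*c),.13)),tri((d,*C7(*c)),)if 0 else '')
```

```text
(148, 200) [-0.1067 -0.011   0.112 ] depth z [0.4034 0.0621 0.1104]
(327, 200) [-0.1068  0.0282  0.112 ] depth z [0.4374 0.0879 0.0703]
(146, 510) [-0.0358 -0.0123  0.112 ] depth z [ 0.4569 -0.0026  0.0689]
(317, 513) [-0.0351  0.0279  0.112 ] depth z [0.4908 0.0275 0.0708]
(161, 293) [-0.0864 -0.0083  0.112 ] depth z [0.4188 0.049  0.1125]
(310, 293) [-0.0865  0.025   0.112 ] depth z [0.4436 0.0712 0.1123]
(161, 457) [-0.0486 -0.0087  0.112 ] depth z [0.4437 0.0206 0.1123]
(305, 459) [-0.0482  0.0248  0.112 ] depth z [0.4689 0.0425 0.1123]
(183, 70) [-0.1336 -0.0036  0.091 ] depth z [0.391  0.0874 0.0958]
(297, 72) [-0.1332  0.0223  0.091 ] depth z [0.4106 0.1043 0.089 ]
topface z 0.11247499835459279
belt z 0.07108969556691208 apron z 0.06901525397786773
NL [0.     0.0943 0.17  ] [0.0004 0.0946 0.1693]
NR [ 0.0003 -0.0623  0.17  ] [ 0.0005 -0.0624  0.1696]
NFR [ 0.0004 -0.1103  0.17  ] [-0.0001 -0.1099  0.171 ]
hole [0.601  0.1582 0.13  ] [-0.0466  0.2004  0.13  ] (array([0.6019, 0.157 , 0.1286]), [0.0015, 0.0015])
screw [-0.0813  0.1604  0.13  ] 
screw [0.0791 0.2716 0.13  ] 
screw [-0.0815  0.2706  0.13  ]
```

Run:
```python
from h import *
a=np.radians(40);c,s=np.cos(a),np.sin(a)
z0=RF@[c,0,-s];q0=list(quat(z0,-(RF@[s,0,c])))
g0=F([-.084,.0082,.099])-.003*z0
print(r.inverse_kinematics(list(g0-.1*z0),q0))
r.set_gripper(.85)
r.move_to(list(g0-.1*z0),q0)
print(r.current_t(),r.current_tool_pos(),g0-.1*z0)
r.move_linear(list(g0),vel=.12)
print(r.current_t(),r.current_contact_force(),r.current_tool_pos()-g0)
snap('wrist','w2');snap('scene','s2')
crop('s2',180,80,440,280,3,'c8')
```

```text
[ 0.6556  0.3489  2.2468 -1.2128  0.954   0.8831]
3.9333 [0.3806 0.1169 0.1655] [0.3802 0.117  0.1652]
4.9167 [ 0.981  -0.1071 -0.1384] [-0.      0.0001  0.0003]
```

View pics/w2.png

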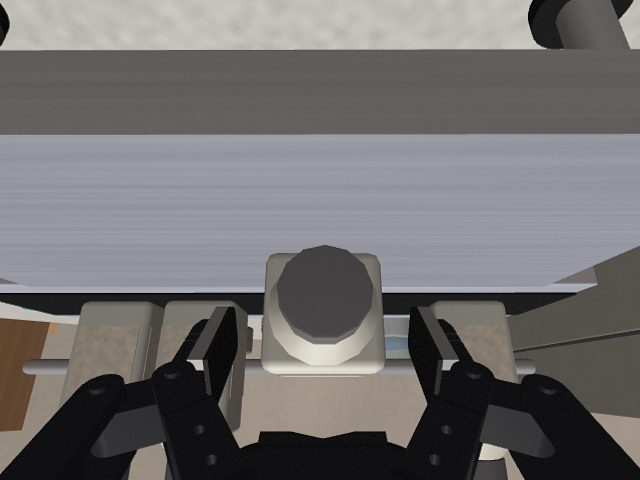

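View pics/c8.png

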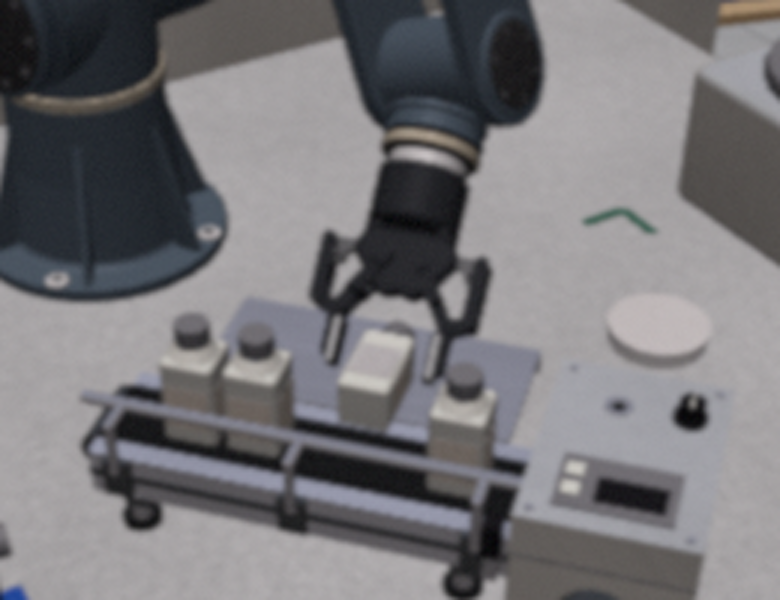

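The cap is centred at column 323, midway between the pads (237 and 410). Now I close and lift.

Run:
```python
from h import *
r.set_gripper(0.0,40)
p=np.array(r.current_tool_pos())
print(r.current_t(),r.current_opening(),r.current_opening()*85,r.current_contact_force(),p)
snap('wrist','w3')
r.move_linear(list(p+[0,0,.03]),vel=.1)
print(r.current_t(),r.current_opening(),r.current_contact_force())
snap('wrist','w4');snap('scene','s4')
crop('s4',180,80,440,280,3,'c9')
```

```text
5.3917 0.4836696636290576 41.1119214084699 [-3.1814  2.3266  5.5849] [0.4313 0.06   0.1012]
5.8917 0.48579426277686133 [-0.1467 -0.4358 -1.125 ]
```

View pics/w4.png

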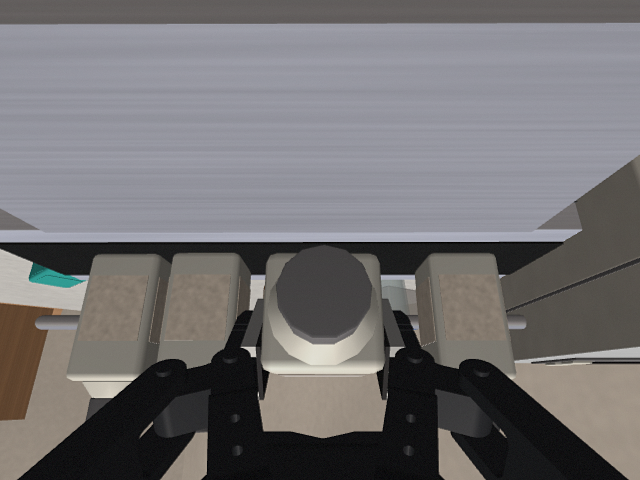

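View pics/c9.png

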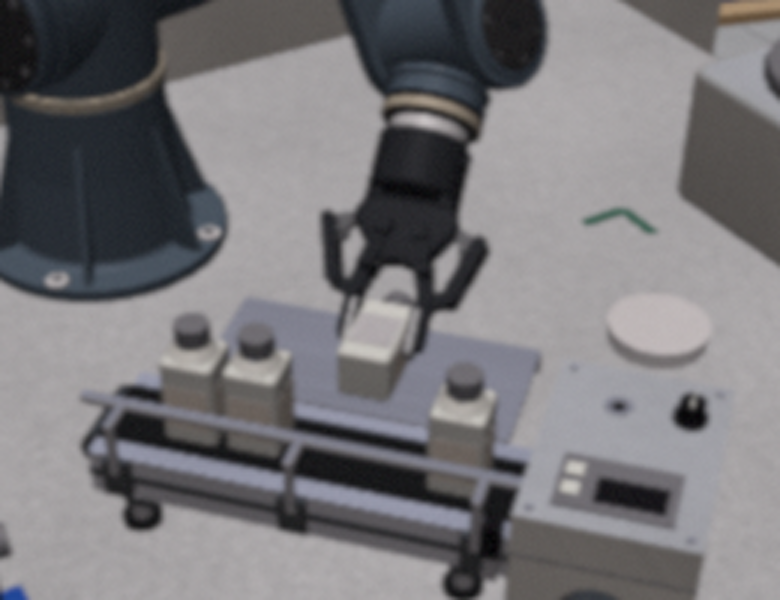

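Run:
```python
from h import *
a=np.radians(40);c,s=np.cos(a),np.sin(a)
z1=RF@[-s,0,-c];q1=list(quat(z1,-(RF@[c,0,-s])))
g1=F([.008,.016,.1215])-.003*z1
up=g1+[0,0,.12]
p=np.array(r.current_tool_pos())
r.move_linear(list(p+[0,0,.13]),vel=.2)
print(r.inverse_kinematics(list(up),q1),r.inverse_kinematics(list(g1),q1))
r.move_to(list(up),q1)
print(r.current_t(),r.current_opening(),r.current_tool_pos()-up)
snap('wrist','w5');snap('scene','s5');snap('top','t5')
crop('s5',180,80,440,280,3,'c10')
```

```text
[-0.2763  0.5423  1.5301  0.3539  1.6784 -1.0784] [-0.2763  0.7028  1.5926  0.3537  1.4692 -1.1555]
8.1917 0.48731053644564837 [-0.0005  0.0004 -0.0006]
```

View pics/w5.png

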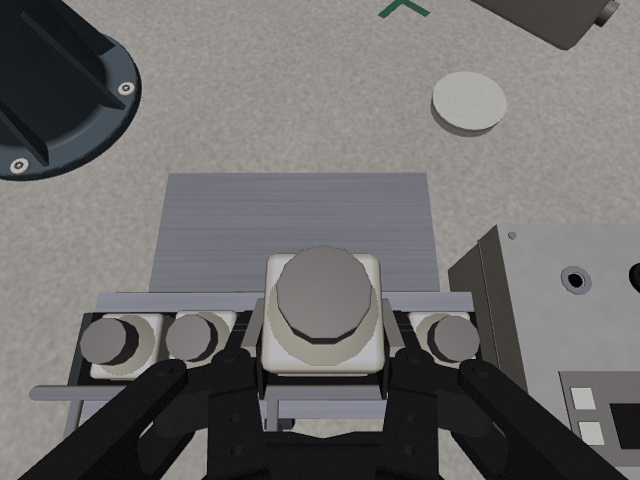

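View pics/c10.png

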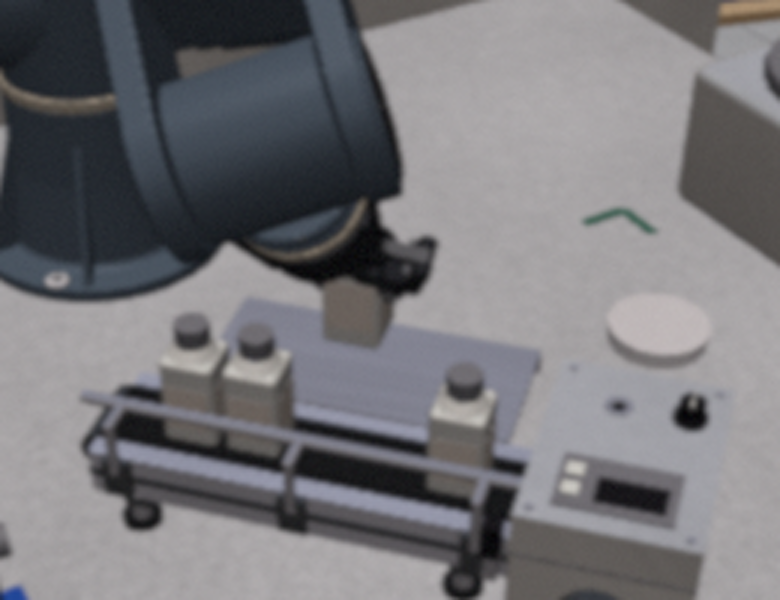

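View pics/t5.png

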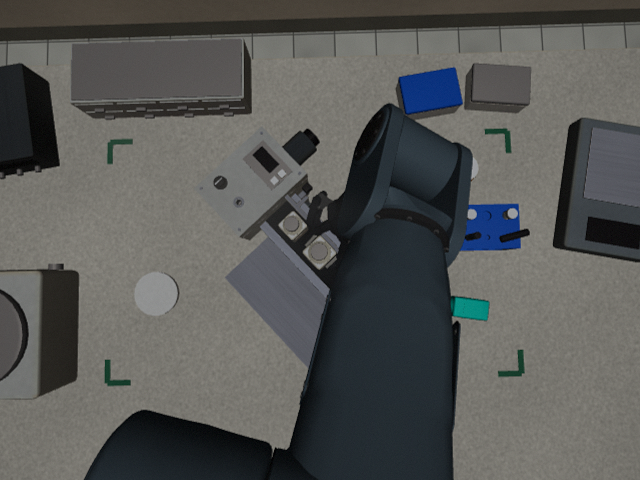

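Bottle is upright in the wrist view with its cap up. Gripper and arm clear the neighbours. Lowering now.

Run:
```python
from h import *
p=np.array(r.current_tool_pos())
r.move_linear(list(p-[0,0,.108]),vel=.12)
f0=np.array(r.current_contact_force());print(f0)
z=p[2]-.108
for i in range(16):
    z-=.0015
    r.move_linear([p[0],p[1],z],vel=.04)
    f=np.array(r.current_contact_force())
    if i%3==0: print(i,f-f0)
    if f[2]-f0[2]>2.5: print('contact',i,f-f0);break
print(r.current_t(),Finv(r.current_tool_pos()),p[2]-z)
snap('wrist','w6');snap('scene','s6')
crop('s6',180,80,440,280,3,'c11')
```

```text
[-0.0211 -0.5691 -2.545 ]
0 [-0.144   0.8037  0.9148]
3 [-0.5788  0.5     0.2172]
6 [-0.5336  0.7667  0.861 ]
contact 8 [ 0.2504 -1.8063  8.4747]
11.6417 [0.0093 0.0162 0.1227] 0.12150000000000002
```

View pics/c11.png

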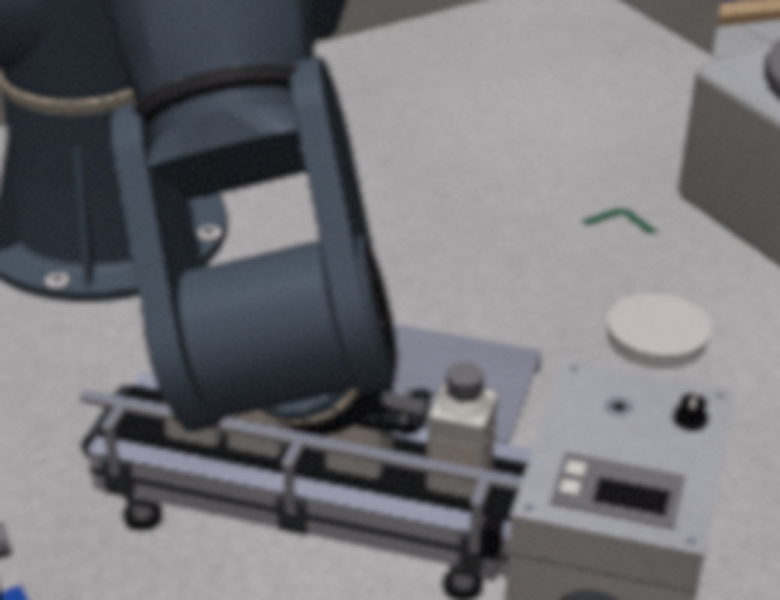

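View pics/w6.png

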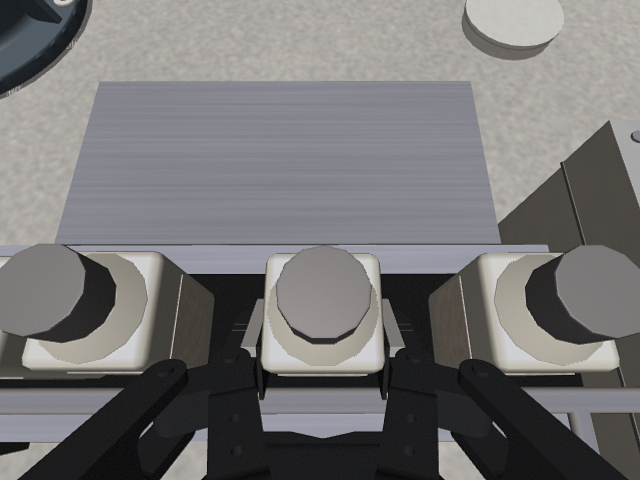

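Run:
```python
from h import *
p=np.array(r.current_tool_pos());z1=R.from_quat(r.current_ee_rot()).as_matrix()[:,2]
r.move_linear(list(p+[0,0,.0007]),vel=.04);print(r.current_contact_force())
r.set_gripper(.64)
print(r.current_t(),r.current_opening(),r.current_contact_force())
snap('wrist','w7')
p=np.array(r.current_tool_pos())
r.move_linear(list(p-.03*z1),vel=.08)
snap('wrist','w8');print(r.current_t(),r.current_contact_force())
r.move_linear(list(p-.13*z1),vel=.15)
snap('wrist','w9');snap('scene','s9');print(r.current_t(),r.current_contact_force())
crop('s9',180,80,440,280,3,'c12')
```

```text
[ 0.9145 -0.4118 -3.1359]
12.275 0.6414218624682568 [-0.3957 -0.6025  0.5304]
12.9 [-0.3414  0.5013  1.0193]
13.8167 [-0.1944  0.5249 -0.2689]
```

View pics/w9.png

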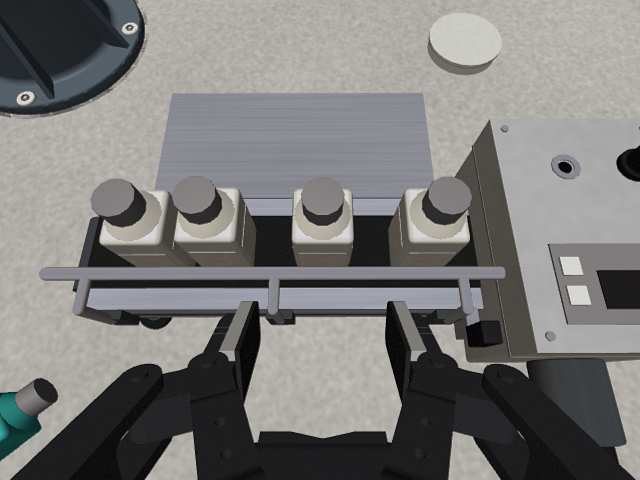

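View pics/c12.png

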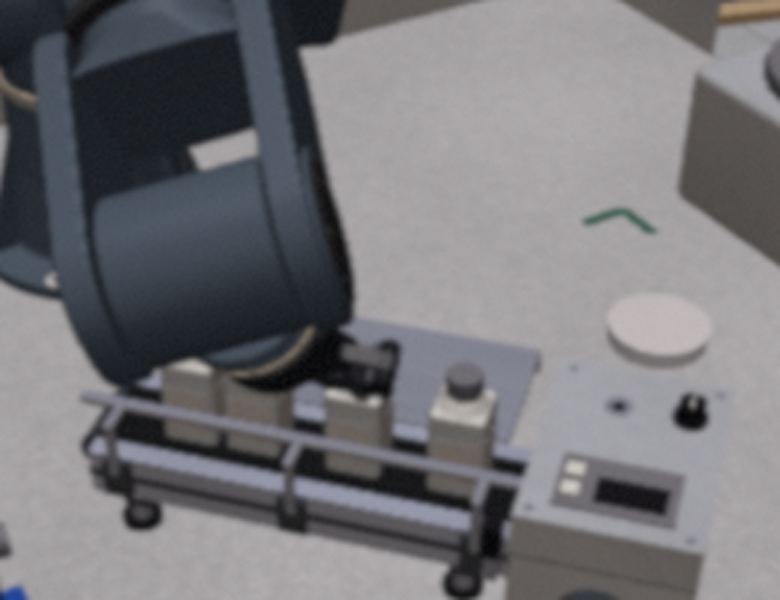

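The bottle stands between its neighbours, cap at wrist (323,198). Next, the rack.

Run:
```python
from h import *
d=load('w9')
print('bottle cap',Finv(pt(d,323,196)),Finv(atz(d,323,198,.17)),'NL',Finv(pt(d,450,194)),'NR',Finv(pt(d,197,193)),Finv(pt(d,119,198)))
p=np.array(r.current_tool_pos());r.move_linear(list(p+[0,0,.08]),vel=.25)
q=list(quat([0,0,-1],[-1,0,0]))
print(r.inverse_kinematics([.525,-.30,.30],q))
r.move_to([.525,-.30,.30],q);snap('wrist','w10')
r.move_linear([.515,-.27,.30],vel=.2);snap('wrist','w11');print(r.current_t(),r.current_tool_pos())
crop('w10',200,130,440,330,3.3,'c13');crop('w11',200,130,440,330,3.3,'c14')
```

```text
bottle cap [-0.0007  0.0161  0.1688] [0.0013 0.0161 0.17  ] NL [-0.0011  0.0935  0.1709] NR [-0.0018 -0.061   0.1706] [ 0.0008 -0.109   0.169 ]
[-0.5961  0.4103  1.4467 -0.      1.2846 -2.1669]
15.7167 [ 0.5154 -0.2696  0.2999]
```

View pics/w10.png

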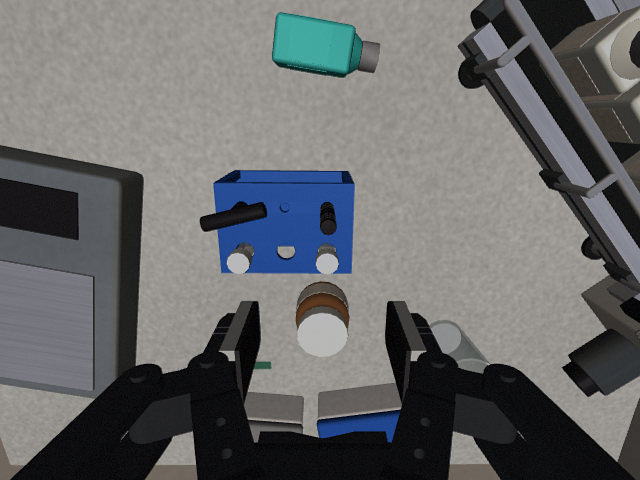

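View pics/c13.png

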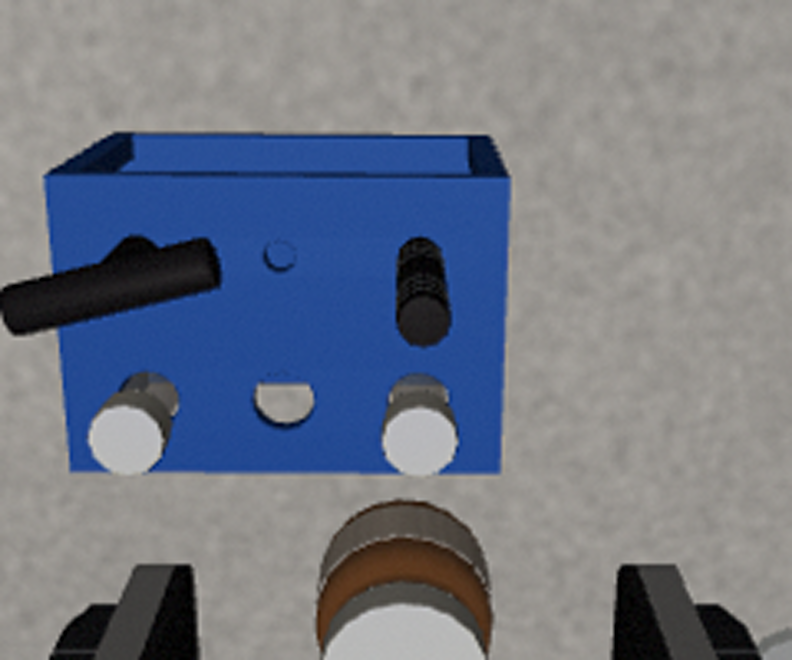

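View pics/c14.png

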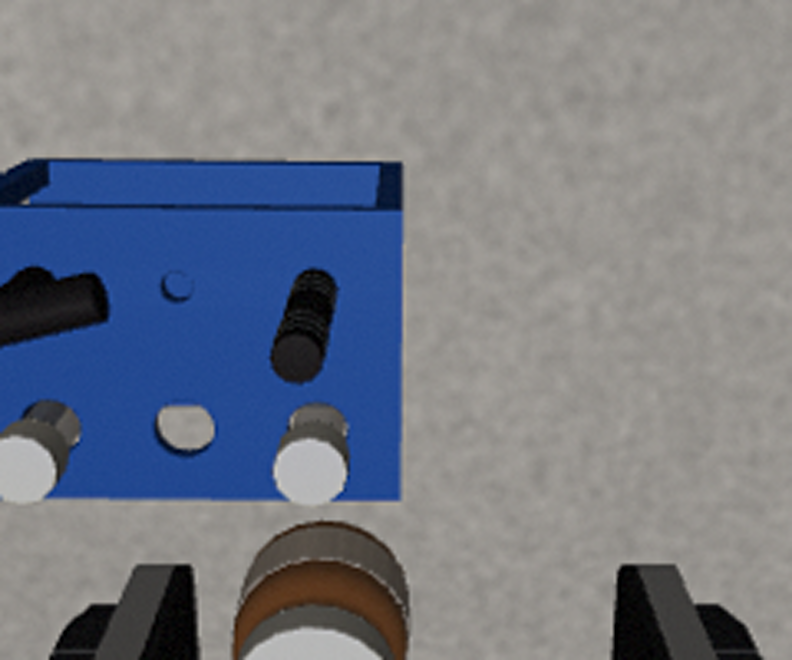

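Run:
```python
from h import *
A=load('w10');B=load('w11');t=load('top0');s=load('scene0')
C=lambda a,b:(200+a/3.3,130+b/3.3)
o=[(A,*C(424,319)),(B,*C(298,356)),(t,430+338/7,190+312/7),(s,70+519/5,230+172/5)]
print(tri(*o[:2]),tri(*o),[atz(*x,.149) for x in o],pt(*o[0]),pt(*o[1]))
print('midhole',tri((A,*C(281,255)),(B,*C(177,286))),atz(A,*C(281,255),.085),atz(B,*C(177,286),.085),'tubeb',pt(A,*C(420,440)),'tubea',pt(A,*C(127,440)))
for c in [(48,178),(510,180),(502,471),(70,470)]: print(atz(A,*C(*c),.085))
```

```text
(array([ 0.5233, -0.2942,  0.1465]), [0.0, 0.0]) (array([ 0.524 , -0.2954,  0.1459]), [0.0013, 0.0012, 0.0024, 0.0005]) [array([ 0.5225, -0.2943,  0.149 ]), array([ 0.5225, -0.294 ,  0.149 ]), array([ 0.5245, -0.2969,  0.149 ]), array([ 0.528 , -0.2963,  0.149 ])] [ 0.4413 -0.2997  0.4199] [ 0.5223 -0.2939  0.1495]
midhole (array([ 0.522 , -0.3335,  0.0879]), [0.0, 0.0]) [ 0.5227 -0.3338  0.085 ] [ 0.5228 -0.3341  0.085 ] tubeb [ 0.5664 -0.2946  0.117 ] tubea [ 0.5667 -0.3742  0.116 ]
[ 0.5007 -0.398   0.085 ]
[ 0.5013 -0.2692  0.085 ]
[ 0.5897 -0.2692  0.085 ]
[ 0.5892 -0.3998  0.085 ]
```

Run:
```python
from h import *
r.set_gripper(.5)
r.move_linear([.5228,-.2943,.20],vel=.2)
r.move_linear([.5228,-.2943,.130],vel=.1)
f0=np.array(r.current_contact_force());print(r.current_t(),f0,r.current_tool_pos())
snap('wrist','w12')
r.set_gripper(0,60)
print(r.current_t(),r.current_opening()*85,r.current_contact_force()-f0)
r.move_linear([.5228,-.2943,.19],vel=.1)
print(r.current_t(),r.current_opening()*85,r.current_contact_force()-f0)
snap('wrist','w13')
r.move_linear([.5228,-.2943,.30],vel=.2)
snap('wrist','w14');snap('scene','s14');snap('top','t14');print(r.current_t(),r.current_tool_pos())
crop('s14',60,120,260,320,3,'c15')
```

```text
17.5083 [-0.2471  0.3651  0.1154] [ 0.5232 -0.2945  0.1307]
17.9417 11.371925050050947 [-0.0729 -0.3283  4.9027]
18.6917 11.502630990972834 [ 0.4844 -0.2674 -0.6373]
19.5917 [ 0.5224 -0.2941  0.2983]
```

View pics/w12.png

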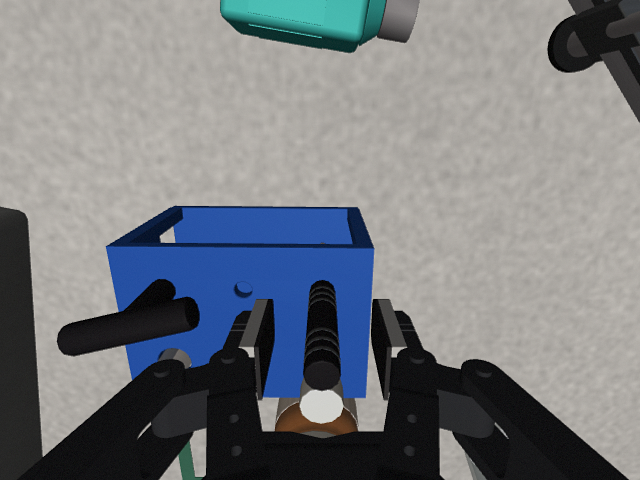

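View pics/w14.png

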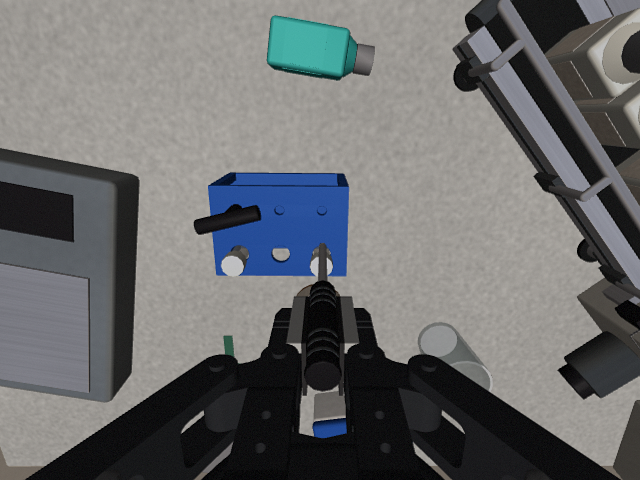

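View pics/c15.png

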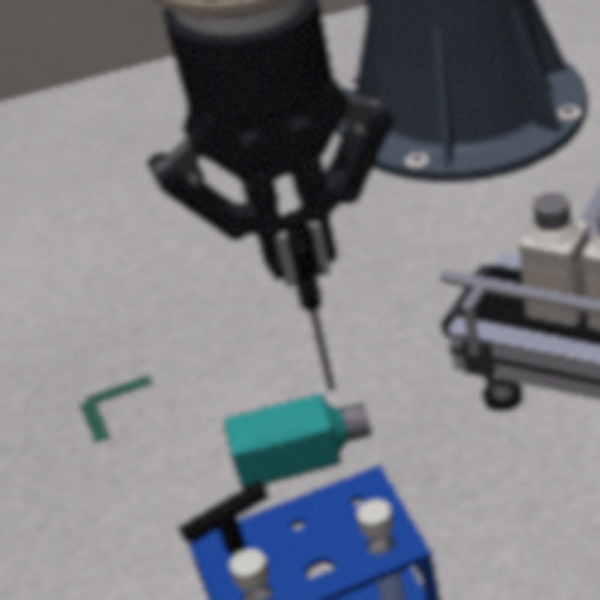

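Run:
```python
from h import *
A=load('w14');s=load('s14')
P=np.array([.5224,-.2941,.1866]);print(proj(A,P),proj(s,P),(60+332/3,120+388/3))
crop('w14',270,220,380,400,4,'c16')
print(tri((s,60+332/3,120+388/3),(A,322,245)))
```

```text
(np.float64(322.0724664658318), np.float64(246.3260966661621)) (np.float64(170.5002662111498), np.float64(247.73093657065283)) (170.66666666666669, 249.33333333333334)
(array([ 0.5227, -0.2943,  0.183 ]), [0.0002, 0.0002])
```

View pics/c16.png

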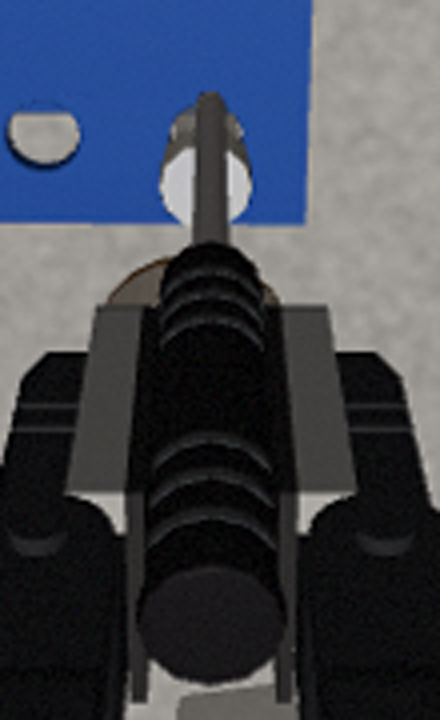

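Run:
```python
from h import *
q=list(r.current_ee_rot())
H=F([-.045,.200,.130]);print(H)
r.move_linear([.5228,-.2943,.36],vel=.25)
r.move_to([H[0],H[1],.36],q)
r.move_linear([H[0],H[1],.275],vel=.15)
print(r.current_t(),r.current_tool_pos(),r.current_opening()*85)
snap('wrist','w15');snap('scene','s15');snap('top','t15')
A=load('w15');s=load('s15')
p=np.array(r.current_tool_pos());print('tip pred',proj(A,p-[0,0,.1117]),proj(A,p-[0,0,.115]),'hole pred',proj(A,H))
crop('w15',250,160,400,340,4,'c17');crop('s15',330,130,450,230,6,'c18')
```

```text
[0.6018 0.1568 0.13  ]
22.375 [0.6023 0.1566 0.276 ] 11.341926705796537
tip pred (np.float64(322.3557656947722), np.float64(246.33050148062236)) (np.float64(322.3455187898149), np.float64(244.6951503551256)) hole pred (np.float64(322.25813993307764), np.float64(230.50582767691972))
```

View pics/c17.png

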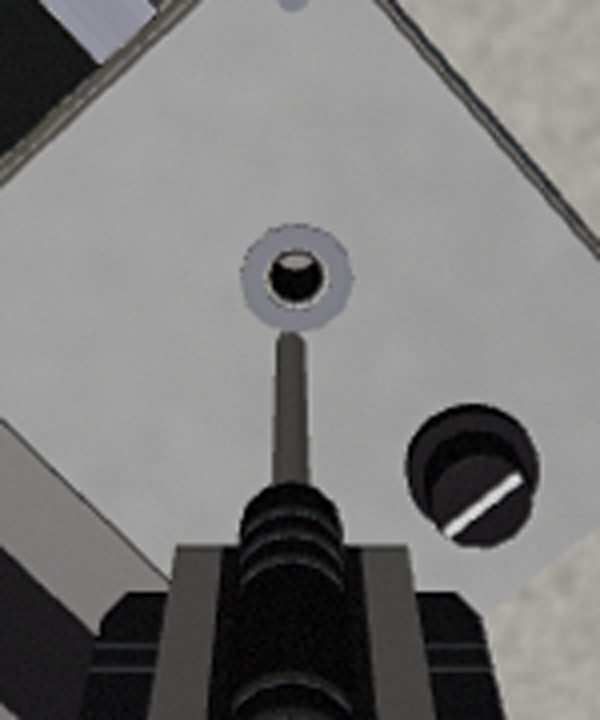

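View pics/c18.png

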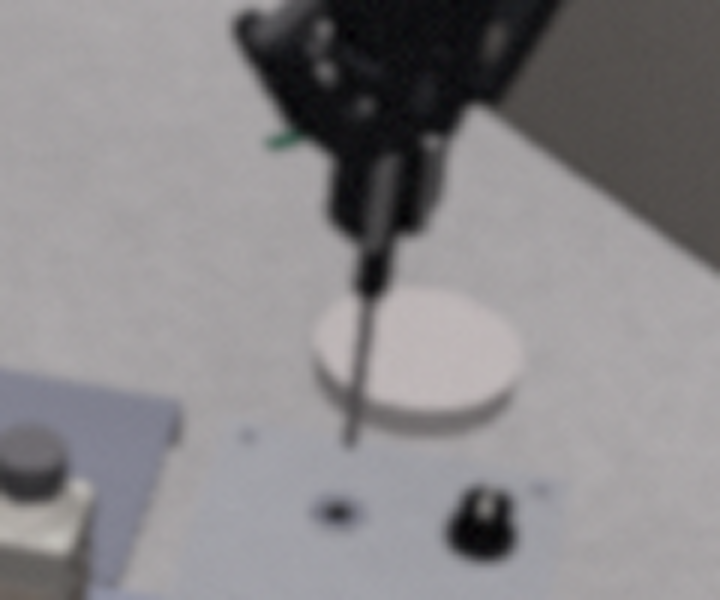

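Run:
```python
from h import *
A=load('w15');s=load('s15')
h=atz(A,324.25,229.5,.130);print('hole',h)
p=np.array(r.current_tool_pos());print('tcp',p)
sh=(330+338/6,130+512/6);print('hole scene',atz(s,*sh,.13),tri((s,*sh),(A,324.25,229.5)))
tp=(330+350/6,130+445/6);T,e=tri((s,*tp),(A,322.75,244.2));print('tip',T,e,T-p)
tx=atz(A,322.75,244.2,p[2]-.113);print('tip wrist',tx)
q=list(r.current_ee_rot())
n=np.array([p[0],p[1]])+(h-tx)[:2];print(n)
r.move_linear([n[0],n[1],.255],vel=.1)
snap('wrist','w16');snap('scene','s16');p=np.array(r.current_tool_pos());print(r.current_t(),p)
crop('w16',250,160,400,340,4,'c19');crop('s16',330,130,450,230,6,'c20')
```

```text
hole [0.601  0.1583 0.13  ]
tcp [0.6023 0.1568 0.2762]
hole scene [0.6028 0.1566 0.13  ] (array([0.6014, 0.1581, 0.1284]), [0.0002, 0.0002])
tip [0.6024 0.1574 0.1604] [0.0004, 0.0004] [ 0.0002  0.0006 -0.1158]
tip wrist [0.6012 0.157  0.1632]
[0.6021 0.158 ]
22.975 [0.6023 0.1581 0.2556]
```

View pics/c19.png

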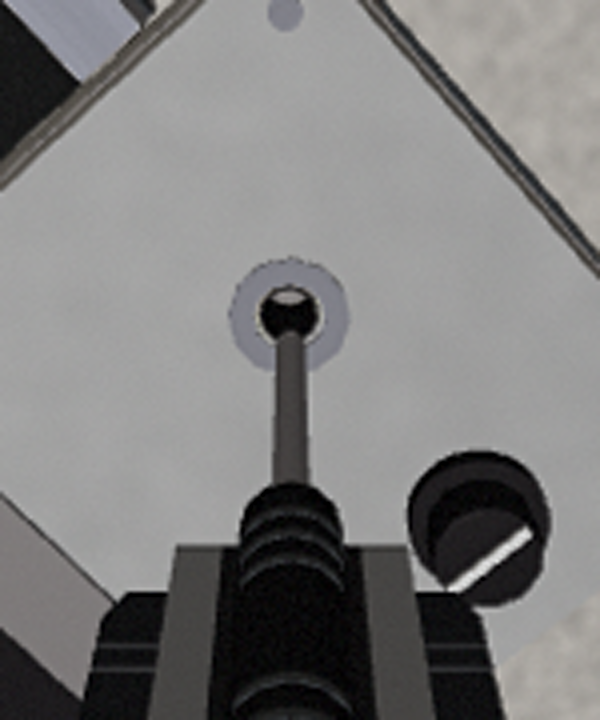

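View pics/c20.png

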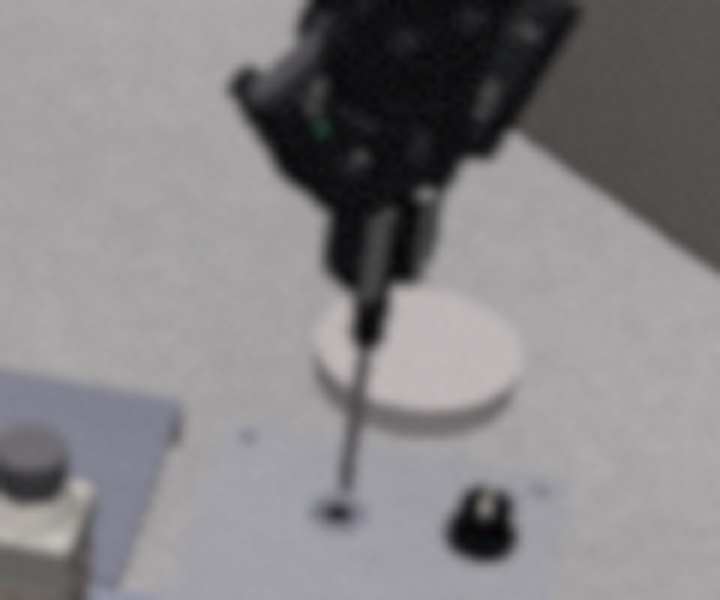

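Run:
```python
from h import *
p=np.array(r.current_tool_pos());f0=np.array(r.current_contact_force());print(f0)
x,y=.6021,.1580;z=.2556
while z>.2315:
    z-=.002
    r.move_linear([x,y,z],vel=.05)
    f=np.array(r.current_contact_force())-f0
    print(round(z,4),f)
    if f[2]>3 or np.linalg.norm(f[:2])>4: break
snap('wrist','w17');snap('scene','s17');print(r.current_t(),r.current_tool_pos())
crop('w17',250,160,400,340,4,'c21');crop('s17',330,130,450,230,6,'c22')
```

```text
[-0.0582 -0.1825  0.1377]
0.2536 [ 0.2113  0.268  -0.4247]
0.2516 [-0.5047  0.0658 -0.7406]
0.2496 [ 0.4584  1.0663 -0.9912]
0.2476 [ 0.7079 -0.8556  0.3269]
0.2456 [ 0.629   0.5669 -0.1912]
0.2436 [ 0.1969 -0.3754 -0.0027]
0.2416 [-0.215  -1.0121 -0.8525]
0.2396 [-0.1333  0.7336 -0.3758]
0.2376 [ 0.866  -0.0329  0.0085]
0.2356 [-0.3831  0.3708 -1.1645]
0.2336 [ 0.1654  0.0537 -0.4586]
0.2316 [-0.227   0.5237 -1.0515]
0.2296 [-0.7428  0.6794 -0.8881]
26.325 [0.6021 0.158  0.2296]
```

View pics/c21.png

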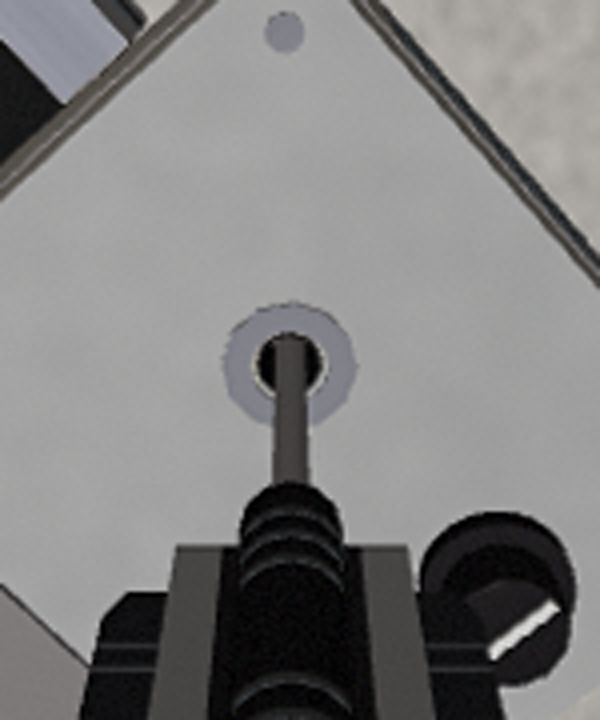

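View pics/c22.png

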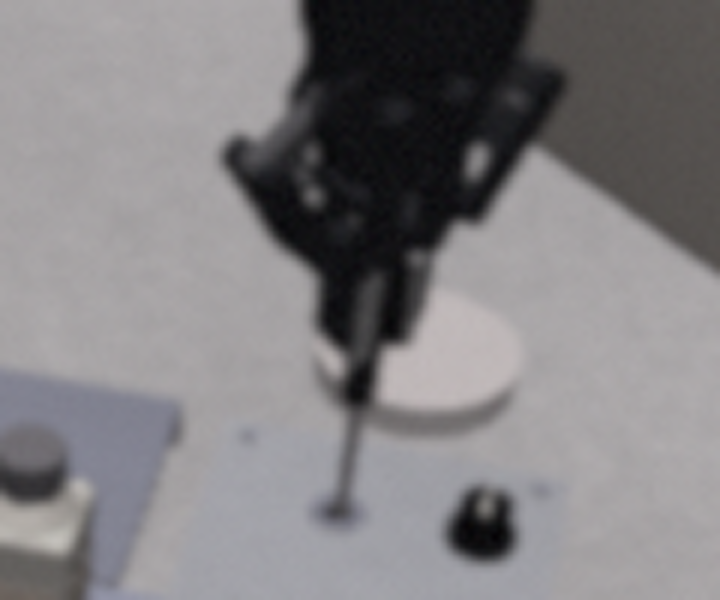

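The tip is inside the hole with no contact force. Pressing now.

Run:
```python
from h import *
x,y=.6021,.1580;z=.2296
def fz():
    v=[]
    for _ in range(5): v.append(np.array(r.current_contact_force()));r.sleep(.01)
    return np.mean(v,0)
f0=fz();print(f0)
while z>.208:
    z-=.001
    r.move_linear([x,y,z],vel=.05)
    f=fz()-f0;print(round(z,4),f,r.current_tool_pos()[2])
    if f[2]>11 or np.linalg.norm(f[:2])>6: break
r.sleep(.3);print(fz()-f0,r.current_t(),r.current_opening()*85)
snap('wrist','w18');snap('scene','s18')
crop('w18',250,160,400,340,4,'c23');crop('s18',180,80,440,280,3,'c24')
```

```text
[ 0.1368  0.0798 -0.2716]
0.2286 [-0.0062 -0.1587  0.038 ] 0.22856240140183465
0.2276 [-0.4262 -0.121   0.1969] 0.22753522488979738
0.2266 [-0.3832 -0.0705 -0.326 ] 0.22654233698716286
0.2256 [-0.2696 -0.3506  0.0425] 0.22553947442457
0.2246 [-0.195  -0.1661 -0.0191] 0.22456249652023
0.2236 [-0.1589 -0.0297 -0.1214] 0.22356698930289634
0.2226 [ 0.0305  0.064  -0.2793] 0.22255256227565814
0.2216 [-0.0161  0.2855 -0.2699] 0.22157222085654843
0.2206 [ 0.0299 -0.1102 -0.0142] 0.22056963804676527
0.2196 [-0.3165  0.0484  0.1839] 0.2196220169966721
0.2186 [ 0.0225 -0.4138  2.1039] 0.21876666085196
0.2176 [ 0.1848 -0.068   3.2782] 0.21770001180038823
0.2166 [-0.1893 -0.0074  3.6345] 0.21669907223009754
0.2156 [ 0.246  -0.3128  5.2509] 0.21569904549419022
0.2146 [-0.5568 -0.054   5.3543] 0.21471157925417722
0.2136 [-0.5926 -0.363   8.9306] 0.2142107847066543
0.2126 [-1.861  -0.3417 14.0118] 0.21395616834767564
[-1.6009 -1.0091 14.0157] 31.6667 11.686821123906162
```

View pics/c23.png

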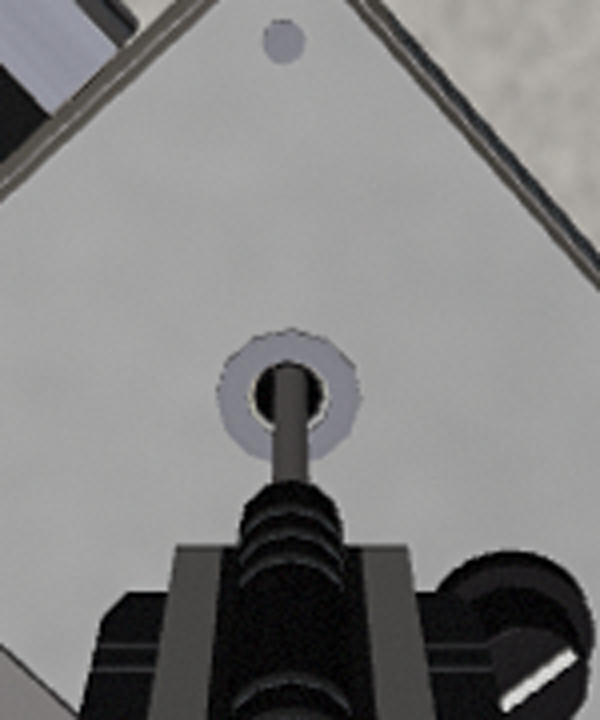

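View pics/c24.png

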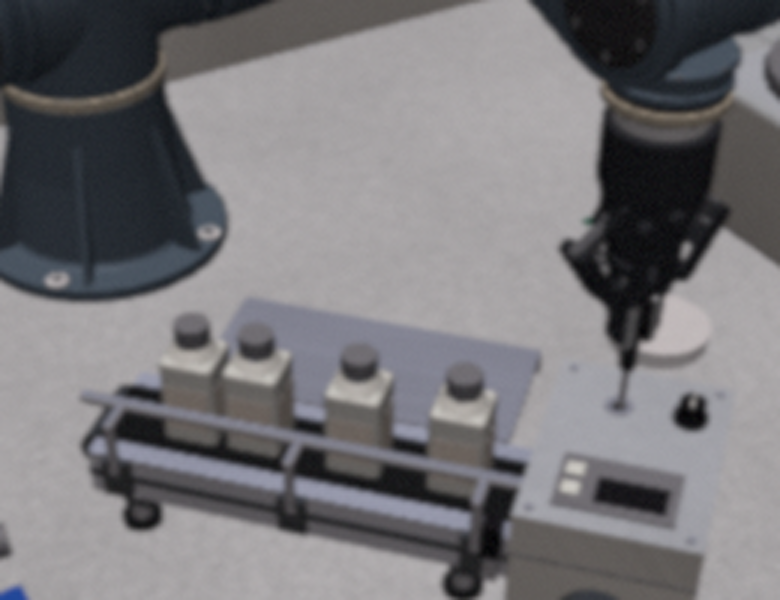

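The force ran 2 N to about 5.4 N over 5 mm and then rose stiffly, so the button is at its stop, held at 14 N. All bottles stand. Handing in.

Run:
```python
from h import *
s=load('s18');
print('bottle cap',Finv(pt(s,180+360/3,80+355/3)),'NL',Finv(pt(s,180+465/3,80+375/3)),'NR',Finv(pt(s,180+257/3,80+334/3)))
print(r.current_contact_force(),r.current_opening()*85,r.current_t())
r.hand_in();print(r.current_t())
```

```text
bottle cap [0.005  0.0181 0.171 ] NL [0.0055 0.0954 0.1715] NR [-0.0001 -0.0617  0.168 ]
[-1.8833 -0.663  13.2745] 11.487842022847262 31.7667
the job is handed in; nothing more can be done
the job is handed in; nothing more can be done
```

I stood the bottle upright in the gap and let go of it. I then took the pin from the rack's left hole, put it down through the reset hole and pressed the button to its stop. I handed in at about 31.8 s, still gripping the pin and pushing; the hand-in gives no verdict.

**Bottle:** The wrist view after release put it within about 1 mm of the belt's centre line, upright, about 77 mm along the lane from each neighbour. The last scene view gave 5 mm off the centre line. It read the left neighbour 5 mm off in the same direction, so I take most of that as calibration error.

**Reset button:** The button started to move at about 2 N, reached about 5.4 N after 5 mm and then went stiff. The final push was about 13 N. The gripper stayed open on the pin at 11.5 mm against its 13 mm handle, and the grip held.

**Disagreements:** The two wrist-camera readings of the hole, taken before insertion, differed from the scene-and-top-camera reading by 1 to 2.5 mm. I steered by the wrist view, and the pin went in without side force. The neighbours' spacing measured 155 to 157 mm, at or just below the stated 157 to 167 mm.

**Other objects:** The bottles were where I left them in the last picture. The key and tubes stood in place after I lifted the pin, but I did not look at the rack or the glassware again after that.

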